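Turn a four-way tube rack to its large-tube side

TASK

The green four-way tube rack stands on a narrow side in the white spill tray, and must lie with its largest holes facing up before the sample tubes can go in. Nudge it low down so that it slides, still standing, towards the tray wall that its large-hole side faces, until there is room behind it to lie down; then push it over with a fingertip high on its large-hole side so that it lies flat on the tray floor with the largest holes on top. Only push it, gently: do not pinch, lift or carry it, and leave the wooden rack, beaker, bottle and marker beside the tray where they are.

Things in the scene. Friction and masses are not known exactly. Their poses are not given: they have to be found in the camera images.
- four_way_rack: Loose green tube rack, an almost closed plastic block, 0.15 to 0.31 kg, 44 x 150 x 76 mm (its own x, y, z as it stands at the start). Origin: centre of its underside as it stands; z up, y along its length, largest holes on its -x face. The holes are too small for a fingertip; take it as a solid block. Lying as wanted, its x axis points straight down and its origin is 22 mm above the tray floor.
- large_hole_side (a point): Centre of the rack's 150 x 76 mm large-hole face (its own -x face, three rows of six 18 mm holes); this face must come on top. The other sides have smaller holes: 13.5 mm on the +x face, 11 mm on the narrow face on top at the start, 8 mm below.
- far_lower_edge (a point): Middle of the rack's lower long edge on its +x side, about which it tips when pushed high on the large-hole side. Friction on the tray is about 0.5 to 0.7: pushed within 20 mm of the floor the rack slides, pushed within 15 mm of its top it tips, and it falls over by itself once it leans more than 30 degrees. It needs 76 mm of floor beyond this edge to lie down.
- spill_tray: White plastic spill tray with grey liner, fixed to the worktop, 208 x 198 mm outside (its x, y), walls 4 mm thick and 16 mm high. Origin: centre of its underside; x and y parallel to its walls. At the start the rack's x axis is within 0.1 rad of the tray's, and the rack is too close to the tray's +x wall to lie down.
- tray_floor (a point): Centre of the tray's inner floor, 4 mm above the worktop; the floor is 200 x 190 mm (tray x, y). At the start the rack's centre is 12 to 34 mm from here along the tray's +x, with 40 mm or more of free floor between it and the +x wall.
- tube_rack: Wooden two-deck rack, 58 x 160 x 62 mm, with four capped sample tubes (107 mm high in it), standing loose beside the tray at the tray's -y side. Origin: centre of its underside. Leave alone.
- beaker: Clear glass beaker, 52 mm across, 68 mm high, loose beside the tray at its +y side. Origin: centre of its underside. Leave alone.
- bottle_37: Small white reagent bottle with a blue cap, 40 mm across, 87 mm high, loose beside the tray at its +y side. Origin: centre of its underside. Leave alone.
- marker_1: Felt marker with a black cap, 136 mm long along its y, 13 mm high, lying loose near the tray's -x, +y corner. Origin: centre of its underside. Leave alone.

How it is judged:
On the way:
1. the rack, still standing, has been slid towards the wall that its large-hole side faces, so far that there is room behind it to lie down (x of four_way_rack in the frame of spill_tray below 0.001 m and angle between four_way_rack's own z axis and vertical below 0.12 rad), for 0.2 s.
At the end, for the whole second after the job is handed in: The rack rests flat (within about 3.5 degrees) on the tray floor, inside the walls, with its large-hole side up, at rest; wooden rack, beaker, bottle and marker stand within 20 mm of where they were and upright (angle between four_way_rack's own x axis and vertical above 3.08 rad and z of four_way_rack in the frame of spill_tray between 0.022 and 0.03 m and x of four_way_rack in the frame of spill_tray between -0.1 and 0.1 m and y of four_way_rack in the frame of spill_tray between -0.1 and 0.1 m and linear speed of four_way_rack below 0.01 m/s and distance of each of tube_rack, beaker, bottle_37, marker_1 from where it was at the start of the episode below 0.02 m and angle between tube_rack's own z axis and vertical below 0.1 rad and angle between each of beaker, bottle_37's own z axis and vertical below 0.2 rad); the robot touches nothing.
It fails at once if the rack is carried: the fingers hold it while it touches neither the tray nor anything else (contact force between the fingers and four_way_rack above 0.5 N and contact force between four_way_rack and spill_tray below 0.02 N).
It fails at once if the rack is lifted higher than it rises when it tips over its edge (z of four_way_rack in the frame of spill_tray above 0.045 m).
It fails at once if the fingers press on the rack with more than 30 N, as a pinch does (contact force between the fingers and four_way_rack above 30 N).
It fails at once if a bystander is knocked about (distance of any of tube_rack, beaker, bottle_37, marker_1 from where it was at the start of the episode above 0.03 m).
It also fails if it takes over 45 s, if anything falls off the work surface, if the arm or the gripper's body presses on something with over 40 N, if the wrist force passes 120 N, or if a joint passes its speed limit or range.

ROBOT

A 7-joint arm with a two-finger parallel gripper is mounted at the origin on a cart in front of the work surface, level with it; the furniture and walls round the work are solid. World frame = base frame: x ahead of the robot, y to its left, z up, the work surface at z = 0. Lengths are in m, angles in rad, forces in N, time in s.
With the tool pointing down it reaches from about 0.425 to 0.95 m from the base axis. Payload 4.7 kg.
Tool frame: the origin (TCP) lies between the finger pads; the fingertips stand 14 mm ahead of it and the grasp point (between the pads) lies 5 mm behind it; z points along the fingers, y is the direction in which the jaws open and shut (so a half turn about z gives the same grasp; the last joint's range is limited). The gripper opens to 85 mm and grips with 20 to 120 N. Pads are 22 mm wide; open, the fingers measure 114 mm over their backs; the gripper's body (76 mm by 85 mm) begins 54 mm behind the grasp point. The pads swing forward as they close: fully open they stand 13 mm farther back than shut.
Start: joints at [-0.029, 0.469, -0.049, 1.532, 0.024, 1.141, -0.082], TCP at [0.675, 0, 0.245] pointing down, gripper open.
Joint ranges: [-2.59, 2.59], [-0.33, 1.99], [-1.39, 1.29], [0.1, 2.45], [-1.04, 4.18], [0.21, 1.99], [-2.66, 2.66]. Speed limits (rad/s): [2.57, 2.57, 3.14, 3.14, 3.14, 3.14, 3.14].

INTERFACE

Orientations are given as [roll, pitch, yaw] about the fixed x, y, z axes, in that order (R = Rz(yaw) Ry(pitch) Rx(roll)).
In Python, from cell import bot gives the robot as it stands.
- The arm moves only by the tool arm_command, never from a script. Its argument "rows" is a list of rows, each an object with "offset": the shift along the tool's x, y, z in m, a list of three; "roll": the turn about the tool's z in degrees; "hand": the finger opening in m, from 0 to 0.0854. In form: [{"offset": [tx, ty, tz], "roll": roll, "hand": hand}, ...]. A call has 1 to 8 rows; each row is the pose to reach, as a shift and turn from the pose commanded when the call began, along the tool's axes at that moment; what a row does not reach only later rows make up. A row lasts 1/12 s, in which the tool goes at most 41.7 mm and 7.16 degrees, less where a joint would pass 70% of its speed; a pose out of reach is approached as far as the arm can. A call with a gripper value outside its range is refused whole. The fingers move at their own pace and stop on an object; "newtons" is the grip in N (left out, the last holds). Time passes only in rows, so rows that repeat a pose let the fingers close. It gives the time, the measured TCP pose, the force and the opening at its end, in the units of the state.
- bot.read_state(): the state, without advancing time (a new reading comes with each control period).
- bot.capture(name): name is "scene" or "side" or "wrist"; returns a dict with "image" (420x560x3 uint8, blue, green, red), "mtx" (3x3 intrinsics, pixels), "k1" (the pictures are not rectified: a ray, as slopes to the right and down, at radius r is drawn at 1 + k1 r^2 times it, then the intrinsics apply), "extrinsics" (4x4, takes a point from world to camera coordinates); the wrist camera has in their place "mount" (4x4, takes a point from camera to tool coordinates, whose origin is the TCP and whose axes are the flange's). Camera axes: x right, y up, looking along -z (the intrinsics and any distortion apply to the point x, -y, -z); pixel columns grow to the right and rows downward; lengths in m; the calibration is good to about 2 mm. A picture is of the moment at which its call begins: read the wrist's pose just before it. There is no depth.
- bot.hand_in(): hands the job in, once; it reports no verdict.
The state is a dict: "clock": time; "joint_positions": joint angles; "joint_velocities": joint speeds; "joint_efforts": joint torques, N m; "tool_pos": TCP position; "tool_rot": TCP orientation; "ft_force": force on the tool from outside, world axes, zero at the start; "moment": the same for the moment, N m; "grip_width": finger opening in m.
Only numpy, scipy, OpenCV 4.12 (cv2) and the standard library are available. Lean on these libraries where they do the work, as an engineer would, in place of code of your own. Each camera call takes 0.05 s, during which the arm holds its last target.

## Working session

There is one attempt and no reset: what is moved stays moved. The work goes in short steps, Python scripts to look and compute and a tool call to move; the robot and the scene stay as the last step left them, time stands still between calls to the robot, and variables do not carry over. Pictures are saved under pics/ and viewed, and the job is handed in when it is done.

Besides the shell and the picture viewer there is one more tool, called as a command line: name --argument value ..., lists and objects as JSON in quotes. arm_command: Moves the arm, as the interface text tells. Its arguments: {"type":"object","properties":{"rows":{"type":"array","items":{"type":"object","properties":{"offset":{"type":"array","items":{"type":"number"}},"roll":{"type":"number"},"hand":{"type":"number"}}}},"newtons":{"type":"number"}},"required":["rows"]}

```bash
ls; mkdir -p pics
python3 - <<'E'
from cell import bot
import cv2
print(bot.read_state())
for n in ("scene","side","wrist"):
    c=bot.capture(n); cv2.imwrite(f"pics/{n}0.png",c["image"])
    print(n,c["mtx"],c["k1"],c.get("extrinsics",c.get("mount")))
E
```

```text
pics
{'clock': 0.0, 'joint_positions': array([-0.02891954,  0.46944391, -0.04859462,  1.53372027,  0.0241169 ,
        1.14097865, -0.08230991]), 'joint_velocities': array([-4.45622145e-05, -1.44959270e-04, -6.81932601e-04, -2.76944934e-04,
        3.31313511e-04,  2.89882278e-03, -5.45030137e-04]), 'joint_efforts': array([ 1.18357209e-03, -5.10321057e+01, -4.63755790e-02, -2.37716943e+01,
        1.05899444e-02,  7.35067850e-03,  1.56414734e-05]), 'tool_pos': array([6.74435574e-01, 1.99196366e-05, 2.44248573e-01]), 'tool_rot': array([-3.13963074e+00,  8.78681615e-05,  1.57084502e+00]), 'ft_force': array([0.37353486, 0.18448751, 0.19233848]), 'moment': array([ 0.0402233 , -0.01860286, -0.00179781]), 'grip_width': 0.08531118785811799}
scene [[477.5135877    0.         274.02052826]
 [  0.         477.5135877  215.81509142]
 [  0.           0.           1.        ]] -0.16356789652539536 [[-0.51276881 -0.85852229  0.00276166  0.2924492 ]
 [ 0.43280945 -0.25572296  0.8644546  -0.26286693]
 [-0.74144732  0.44446063  0.50270331 -0.80529395]
 [ 0.          0.          0.          1.        ]]
side [[395.33639604   0.         284.43202918]
 [  0.         395.33639604 203.42193091]
 [  0.           0.           1.        ]] -0.009336381168183559 [[-0.94413437 -0.32937723 -0.01099653  0.49973612]
 [ 0.21430691 -0.63895917  0.7387853  -0.09752479]
 [-0.25036539  0.69515597  0.67385113 -0.82300484]
 [ 0.          0.          0.          1.        ]]
wrist [[315.1690437    0.         275.58032775]
 [  0.         315.1690437  208.06137484]
 [  0.           0.           1.        ]] -0.05705911399650777 [[-5.78764674e-04  9.58866331e-01  2.83857401e-01  7.41684560e-02]
 [ 9.99999785e-01  6.42354170e-04 -1.30936298e-04  1.33126607e-04]
 [-3.07887393e-04  2.83857264e-01 -9.58866497e-01 -1.28631258e-01]
 [ 0.00000000e+00  0.00000000e+00  0.00000000e+00  1.00000000e+00]]
```

View pics/scene0.png

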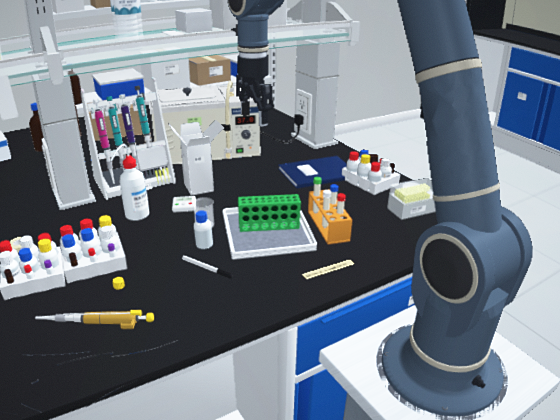

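View pics/side0.png

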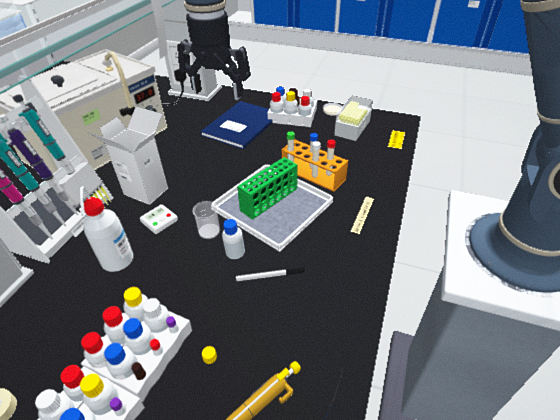

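View pics/wrist0.png

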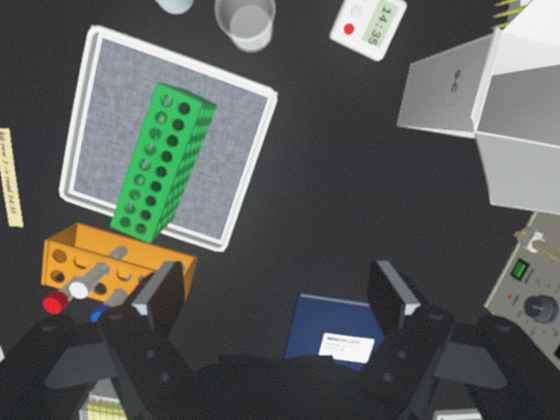

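```bash
cat > h.py <<'E'
import numpy as np, cv2
from scipy.spatial.transform import Rotation as R
from scipy.optimize import least_squares
def cam(c,st=None):
    """returns K,k1,world->cam 4x4"""
    if "extrinsics" in c: E=np.array(c["extrinsics"])
    else:
        T=np.eye(4);T[:3,:3]=R.from_euler('xyz',st["tool_rot"]).as_matrix();T[:3,3]=st["tool_pos"]
        E=np.linalg.inv(T@np.array(c["mount"]))
    return np.array(c["mtx"]),c["k1"],E
def proj(P,C):
    K,k,E=C
    q=np.atleast_2d(P)@E[:3,:3].T+E[:3,3]
    s=np.c_[q[:,0],-q[:,1]]/(-q[:,2:3]); r2=(s**2).sum(1,keepdims=True)
    s=s*(1+k*r2); return s*[K[0,0],K[1,1]]+K[:2,2]
def unproj(uv,z,C):
    K,k,E=C
    d=cv2.undistortPoints(np.array(uv,float).reshape(-1,1,2),K,np.array([k,0,0,0.]),None,None).reshape(-1,2)
    rc=np.c_[d[:,0],-d[:,1],-np.ones(len(d))]@E[:3,:3]
    o=-E[:3,:3].T@E[:3,3]
    return o+rc*((z-o[2])/rc[:,2])[:,None]
E
python3 - <<'E'
import cv2
a=cv2.imread('pics/wrist0.png')
cv2.imwrite('pics/w0z.png',cv2.resize(a[15:265,40:300],None,fx=3,fy=2.4*1.0,interpolation=cv2.INTER_CUBIC)) if 0 else cv2.imwrite('pics/w0z.png',cv2.resize(a[15:260,45:295],None,fx=2.4,fy=2.4,interpolation=cv2.INTER_CUBIC))
a=cv2.imread('pics/scene0.png')
cv2.imwrite('pics/s0z.png',cv2.resize(a[165:285,170:370],None,fx=4,fy=4,interpolation=cv2.INTER_CUBIC))
E
```

```text
(no output)
```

View pics/w0z.png

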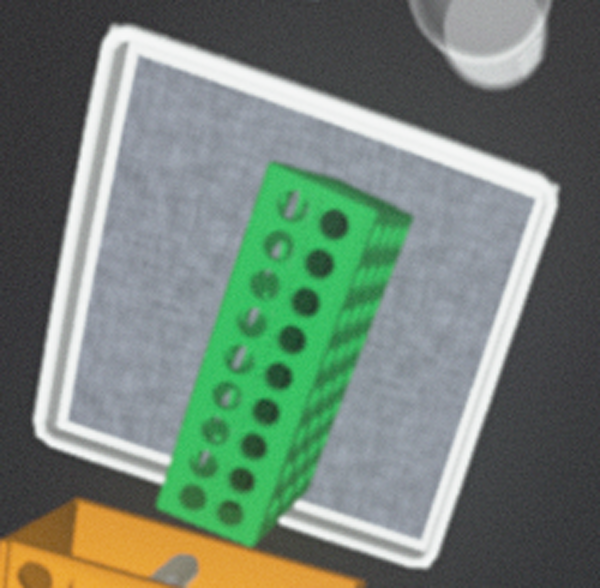

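View pics/s0z.png

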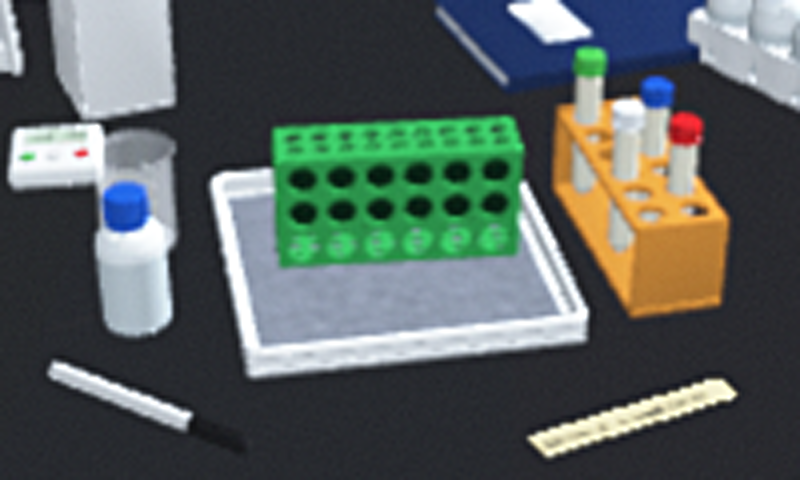

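```bash
cat >> h.py <<'E'
def boxpts(p,pts):
    c,s=np.cos(p[2]),np.sin(p[2]); q=np.array(pts,float)
    return np.c_[p[0]+c*q[:,0]-s*q[:,1],p[1]+s*q[:,0]+c*q[:,1],q[:,2]]
def fit(obs,x0):
    "obs list of (cam,pts3,uv)"
    f=lambda p:np.concatenate([(proj(boxpts(p,a),C)-b).ravel() for C,a,b in obs])
    r=least_squares(f,x0,loss='soft_l1'); return r.x,r.fun.reshape(-1,2)
def rel(t,r):
    d=np.array(r[:2])-t[:2];c,s=np.cos(t[2]),np.sin(t[2])
    return np.array([c*d[0]+s*d[1],-s*d[0]+c*d[1],r[2]-t[2]])
E
cat > m0.py <<'E'
from cell import bot
from h import *
st=bot.read_state()
W=cam(bot.capture("wrist"),st);S=cam(bot.capture("scene"))
w=lambda a:np.array(a)/2.4+[45,15]
s=lambda a:np.array(a)/4+[170,165]
X,Y,H=.104,.099,.016
tw=w([(108,28),(556,183),(432,566),(36,437)])
print(unproj(tw,.016,W))
t,e=fit([(W,[(-X,Y,H),(X,Y,H),(X,-Y,H),(-X,-Y,H)],tw),(S,[(-X,-Y,H),(-X,Y,H)],s([(586,312),(248,354)]))],[.55,.1,0])
print("tray",t);print(e.round(1))
x,y,h=.022,.075,.080;b=.004
r,e=fit([(W,[(-x,y,h),(x,y,h),(x,-y,h),(-x,-y,h),(x,y,b)],np.r_[w([(270,162),(382,210),(252,545),(157,507)]),w([(412,216)])*0+w([(412,216)])]) if 0 else (W,[(-x,y,h),(x,y,h),(x,-y,h),(-x,-y,h)],w([(270,162),(382,210),(252,545),(157,507)])),
(S,[(-x,y,h),(-x,-y,h),(-x,y,b),(-x,-y,b),(x,y,h),(x,-y,h)],s([(276,155),(522,150),(282,267),(518,252),(275,128),(516,117)]))],[.57,.1,0])
print("rack",r);print(e.round(1));print("rel",rel(t,r))
E
python3 m0.py
```

```text
[[ 0.48004071  0.16678135  0.016     ]
 [ 0.67568916  0.09911582  0.016     ]
 [ 0.61195386 -0.0866296   0.016     ]
 [ 0.41476889 -0.01770511  0.016     ]]
tray [ 0.5453708   0.03974195 -0.33278233]
[[-0.6 -0.5]
 [ 0.3 -0.2]
 [-0.5  0.9]
 [ 0.3  1.7]
 [-1.   0.4]
 [-0.8 -0.4]]
rack [ 0.55876749  0.02596065 -0.43606465]
[[ 0.  -0.4]
 [-0.6  0.9]
 [ 0.1  2.5]
 [-1.3  1. ]
 [-1.9  0.9]
 [-1.4 -0.8]
 [-2.3 -0.2]
 [-1.3  0.4]
 [-2.3 -0.9]
 [-2.5 -0.9]]
rel [ 0.0171637  -0.00864886 -0.10328232]
```

arm_command --rows '[{"offset": [0.002, -0.012, 0.01], "roll": -7, "hand": 0.05}, {"offset": [0.004, -0.024, 0.025], "roll": -14, "hand": 0.05}, {"offset": [0.006, -0.036, 0.04], "roll": -21, "hand": 0.05}, {"offset": [0.008, -0.048, 0.055], "roll": -28, "hand": 0.05}, {"offset": [0.009, -0.06, 0.07], "roll": -35, "hand": 0.05}, {"offset": [0.01, -0.068, 0.08], "roll": -42, "hand": 0.05}, {"offset": [0.0103, -0.071, 0.085], "roll": -49, "hand": 0.05}, {"offset": [0.0103, -0.0714, 0.09], "roll": -55, "hand": 0.05}]'

```text
clock: 0.92
tool_pos: [0.6024, 0.0104, 0.1546]
tool_rot: [-3.141, -0.001, 2.537]
ft_force: [0.5, -0.2, -0.4]
grip_width: 0.0499
```

arm_command --rows '[{"offset": [0, 0, 0], "roll": -6, "hand": 0.05}, {"offset": [0, 0, 0], "roll": -12, "hand": 0.05}, {"offset": [0, 0, 0], "roll": -15.6, "hand": 0.05}, {"offset": [0, 0, 0], "roll": -15.6, "hand": 0.05}]'

```text
clock: 1.25
tool_pos: [0.6036, 0.0102, 0.1552]
tool_rot: [3.141, -0.0, 2.804]
ft_force: [0.4, -0.2, -0.4]
grip_width: 0.0501
```

Run:
```python
from cell import bot
import cv2
print(bot.read_state()["tool_pos"],bot.read_state()["tool_rot"])
for n in ("side","wrist"):
    cv2.imwrite(f"pics/{n}1.png",bot.capture(n)["image"])
```

```text
[0.60357474 0.01015519 0.15518011] [ 3.14135215e+00 -3.00037285e-04  2.80365319e+00]
```

View pics/side1.png

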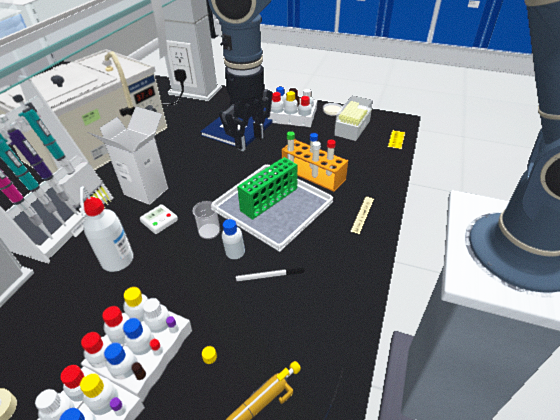

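View pics/wrist1.png

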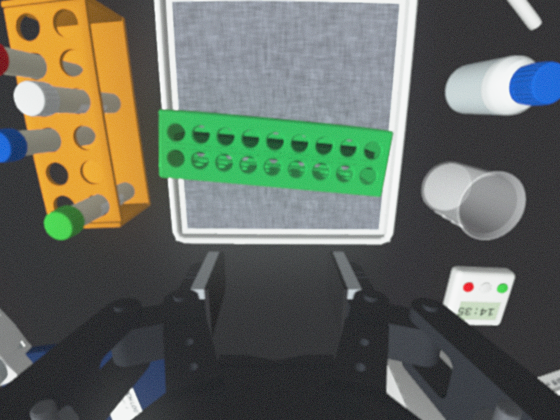

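Run:
```python
from cell import bot
from h import *
st=bot.read_state(); W=cam(bot.capture("wrist"),st)
x,y,h=.022,.075,.080
r,e=fit([(W,[(-x,-y,h),(-x,y,h),(x,y,h),(x,-y,h)],np.array([(160,110),(393,130),(381,196),(159,176)]))],[.56,.03,-.4])
print(r,e)
q=unproj([(175,243),(393,242),(182,232),(387,231)],.016,W);print(q)
t=[.5454,.0397,-.3328]
print(rel(t,r)); print([rel(t,[a[0],a[1],0])[:2] for a in q], rel(t,[*st["tool_pos"][:2],0]))
```

```text
[ 0.55792986  0.02723479 -0.42795415] [[-2.61530114 -1.38676207]
 [ 1.4377094  -0.13467303]
 [ 1.31258491  0.62246759]
 [-0.87231402  1.62901761]]
[[ 0.61113893 -0.08898922  0.016     ]
 [ 0.67769856  0.1010722   0.016     ]
 [ 0.603408   -0.07830323  0.016     ]
 [ 0.66518692  0.09832703  0.016     ]]
[ 0.01591463 -0.00768787 -0.09515415]
[array([ 0.10417349, -0.10015192]), array([0.10498979, 0.1012255 ]), array([ 0.09337573, -0.09257787]), array([0.09406147, 0.09454351])] [ 0.06465986 -0.00888751  0.3328    ]
```

arm_command --rows '[{"offset": [0, 0, 0.02], "roll": 0, "hand": 0.05}, {"offset": [0, 0, 0.045], "roll": 0, "hand": 0.05}, {"offset": [0, 0, 0.07], "roll": 0, "hand": 0.05}, {"offset": [0, 0, 0.09], "roll": 0, "hand": 0.05}, {"offset": [0, 0, 0.105], "roll": 0, "hand": 0.05}, {"offset": [0, 0, 0.115], "roll": 0, "hand": 0.05}, {"offset": [0, 0, 0.122], "roll": 0, "hand": 0.05}, {"offset": [0, 0, 0.122], "roll": 0, "hand": 0.05}]'

```text
clock: 2.07
tool_pos: [0.603, 0.0104, 0.0322]
tool_rot: [-3.141, -0.002, 2.803]
ft_force: [0.2, 0.0, 0.1]
grip_width: 0.0501
```

Run:
```python
from cell import bot
import cv2
print(bot.read_state()["tool_pos"],bot.read_state()["ft_force"])
for n in ("side","wrist"):
    a=bot.capture(n)["image"]
    if n=="side": a=cv2.resize(a[110:260,180:360],None,fx=4,fy=4)
    cv2.imwrite(f"pics/{n}2.png",a)
```

```text
[0.60300294 0.01038882 0.03219732] [0.18885726 0.02707869 0.14694633]
```

View pics/side2.png

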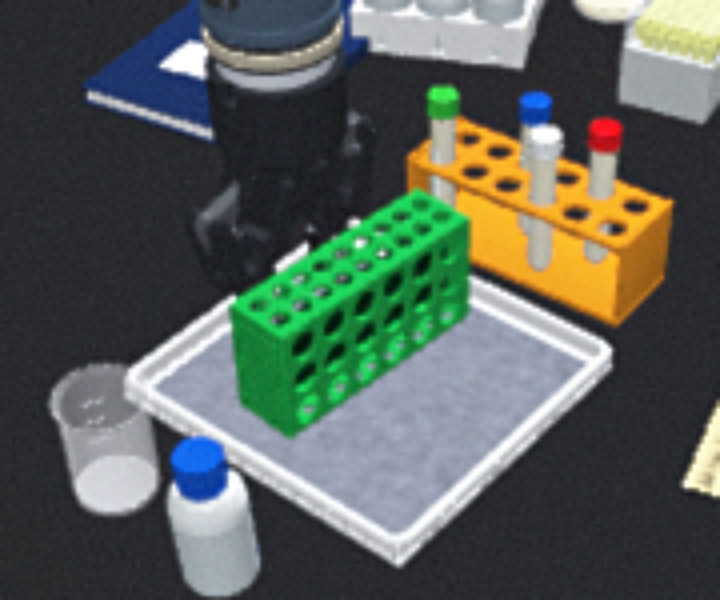

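View pics/wrist2.png

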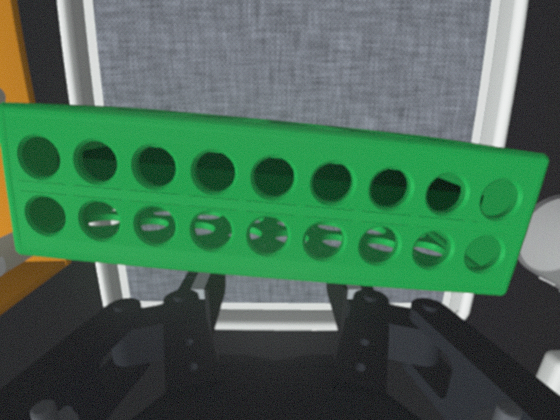

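arm_command --rows '[{"offset": [0.003, 0, 0], "roll": 0, "hand": 0.05}, {"offset": [0.006, 0, 0], "roll": 0, "hand": 0.05}, {"offset": [0.009, 0, 0], "roll": 0, "hand": 0.05}, {"offset": [0.011, 0, 0], "roll": 0, "hand": 0.05}, {"offset": [0.013, 0, 0], "roll": 0, "hand": 0.05}, {"offset": [0.015, 0, 0], "roll": 0, "hand": 0.05}, {"offset": [0.017, 0, 0], "roll": 0, "hand": 0.05}, {"offset": [0.019, 0, 0], "roll": 0, "hand": 0.05}]'

```text
clock: 2.83
tool_pos: [0.5856, 0.0169, 0.0334]
tool_rot: [3.141, 0.0, 2.803]
ft_force: [1.8, 0.5, -0.7]
grip_width: 0.05
```

Run:
```python
from cell import bot
import cv2
print(bot.read_state()["tool_pos"],bot.read_state()["ft_force"])
for n in ("side","wrist"):
    a=bot.capture(n)["image"]
    if n=="side": a=cv2.resize(a[110:260,180:360],None,fx=4,fy=4)
    cv2.imwrite(f"pics/{n}3.png",a)
```

```text
[0.58563438 0.01686301 0.03335547] [ 1.78009643  0.47338528 -0.6522915 ]
```

View pics/side3.png

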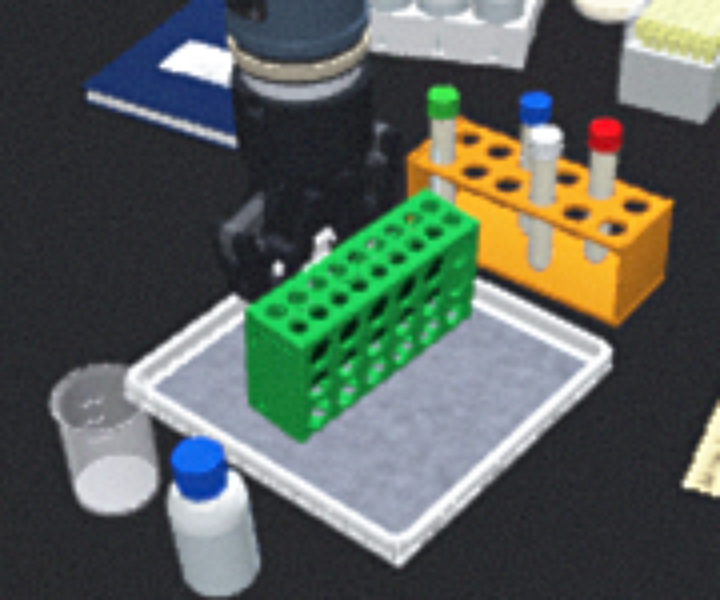

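View pics/wrist3.png

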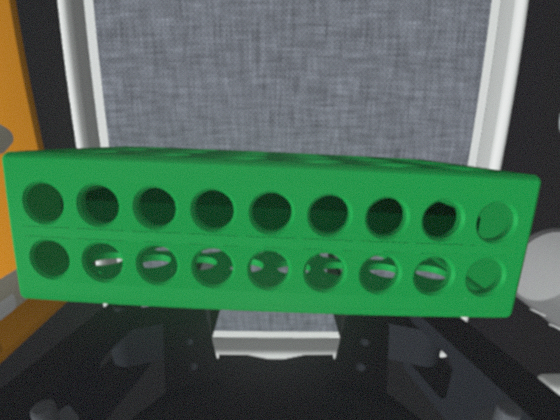

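arm_command --rows '[{"offset": [0.003, 0, 0.0], "roll": 0, "hand": 0.05}, {"offset": [0.006, 0, 0.001], "roll": 0, "hand": 0.05}, {"offset": [0.009, 0, 0.001], "roll": 0, "hand": 0.05}, {"offset": [0.012, 0, 0.001], "roll": 0, "hand": 0.05}, {"offset": [0.015, 0, 0.001], "roll": 0, "hand": 0.05}, {"offset": [0.018, 0, 0.001], "roll": 0, "hand": 0.05}, {"offset": [0.021, 0, 0.001], "roll": 0, "hand": 0.05}, {"offset": [0.022, 0, 0.001], "roll": 0, "hand": 0.05}]'

```text
clock: 3.6
tool_pos: [0.5653, 0.0241, 0.0329]
tool_rot: [3.141, 0.002, 2.803]
ft_force: [4.6, -2.1, 6.6]
grip_width: 0.0497
```

Run:
```python
from cell import bot
import cv2
from h import *
s=bot.read_state();print(s["tool_pos"],s["ft_force"],rel([.5454,.0397,-.3328],[*s["tool_pos"][:2],0]))
for n in ("side","wrist","scene"):
    a=bot.capture(n)["image"]
    if n=="side": a=cv2.resize(a[110:260,180:360],None,fx=4,fy=4)
    if n=="scene": a=cv2.resize(a[165:285,170:370],None,fx=4,fy=4,interpolation=cv2.INTER_CUBIC)
    cv2.imwrite(f"pics/{n}4.png",a)
```

```text
[0.56532877 0.02407181 0.03291656] [ 4.55275934 -2.13270012  6.62672998] [ 0.02394089 -0.00826015  0.3328    ]
```

View pics/side4.png

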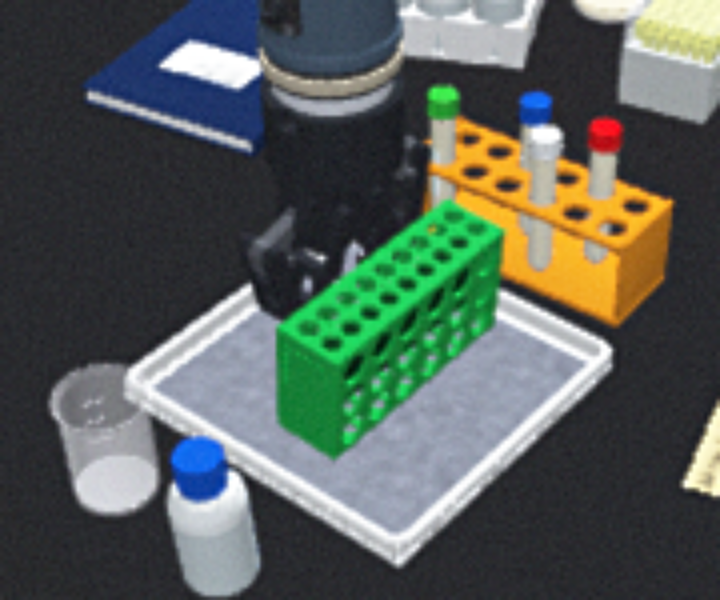

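View pics/wrist4.png

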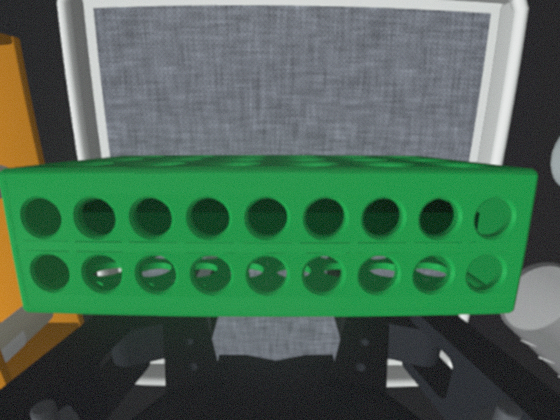

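View pics/scene4.png

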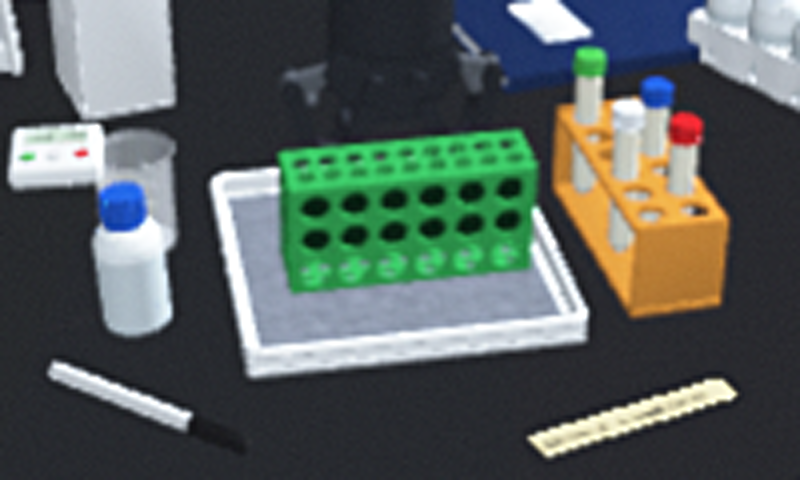

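Run:
```python
from cell import bot
from h import *
st=bot.read_state(); W=cam(bot.capture("wrist"),st);S=cam(bot.capture("scene"))
print(st["ft_force"],st["tool_pos"])
t=np.array([.5454,.0397,-.3328]);x,y,h,b=.022,.075,.080,.004
s=lambda a:np.array(a)/4+[170,165]
o1=(W,[(-x,-y,h),(-x,y,h),(x,y,h),(x,-y,h)],np.array([(4,171),(535,170),(519,316),(21,311)]))
o2=(S,[(-x,y,h),(-x,-y,h),(-x,y,b),(-x,-y,b),(x,y,h),(x,-y,h)],s([(282,185),(537,162),(292,291),(528,271),(280,152),(530,130)]))
for o in ([o1],[o2],[o1,o2]):
    r,e=fit(o,[.54,.03,-.33]);print(rel(t,r),e.round(1).tolist())
```

```text
[ 4.7427829  -1.9511914   5.17094239] [0.56526187 0.02404369 0.03282175]
[-0.01332986 -0.00934189 -0.00640196] [[-13.0, 0.4], [4.9, 1.1], [-13.0, -5.1], [6.0, -0.6]]
[-0.01047979 -0.01381609 -0.04472804] [[1.1, -0.4], [0.0, 0.5], [-0.4, 0.4], [1.2, 0.3], [-0.3, -1.0], [-2.0, -0.0]]
[-0.01329611 -0.01052388 -0.0069589 ] [[-16.8, 0.5], [0.9, 1.4], [-16.6, -4.8], [2.5, -0.7], [0.3, 0.9], [-0.9, 0.6], [-1.1, 1.8], [0.3, 0.4], [-1.7, 0.2], [-3.6, 0.1]]
```

arm_command --rows '[{"offset": [-0.004, 0, -0.002], "roll": 0, "hand": 0.05}, {"offset": [-0.01, 0, -0.008], "roll": 0, "hand": 0.05}, {"offset": [-0.014, 0, -0.025], "roll": 0, "hand": 0.05}, {"offset": [-0.014, 0, -0.05], "roll": 0, "hand": 0.05}, {"offset": [-0.014, 0, -0.075], "roll": 0, "hand": 0.05}, {"offset": [-0.014, 0, -0.1], "roll": 0, "hand": 0.05}, {"offset": [-0.014, 0, -0.12], "roll": 0, "hand": 0.05}, {"offset": [-0.014, 0, -0.12], "roll": 0, "hand": 0.05}]'

```text
clock: 4.52
tool_pos: [0.5795, 0.0198, 0.1561]
tool_rot: [3.14, 0.004, 2.803]
ft_force: [-0.1, -0.1, -0.6]
grip_width: 0.0501
```

Run:
```python
from cell import bot
import cv2
from h import *
s=bot.read_state();print(s["tool_pos"],s["ft_force"],rel([.5454,.0397,-.3328],[*s["tool_pos"][:2],0]))
c=bot.capture("wrist")
cv2.imwrite(f"pics/w5.png",c["image"])
```

```text
[0.57952282 0.01981692 0.15608567] [-0.09953397 -0.05638554 -0.64794605] [ 0.03874617 -0.00764451  0.3328    ]
```

View pics/w5.png

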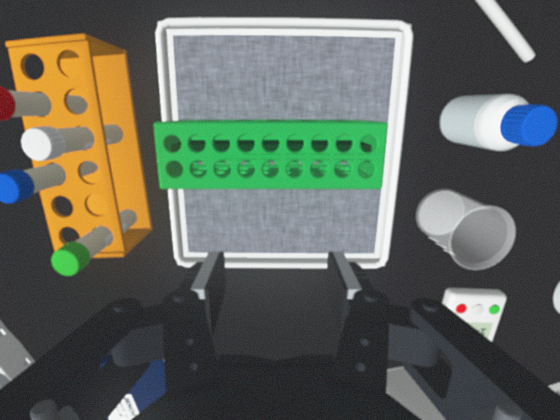

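Run:
```python
from cell import bot
from h import *
st=bot.read_state(); W=cam(bot.capture("wrist"),st)
t=np.array([.5454,.0397,-.3328]);x,y,h=.022,.075,.080
r,e=fit([(W,[(-x,-y,h),(-x,y,h),(x,y,h),(x,-y,h)],np.array([(154,121),(387,122),(381,188),(159,188)]))],[.54,.03,-.33])
print(rel(t,r),e.round(1).tolist())
Q=unproj([(157,20),(412,22),(390,267),(175,267)],.016,W);print([rel(t,[*q[:2],0])[:2] for q in Q])
```

```text
[-0.00987192 -0.0096007  -0.00989422] [[-3.6, -0.5], [2.7, -0.7], [2.1, 1.6], [-1.9, 0.9]]
[array([-0.10711405, -0.09648802]), array([-0.10493373,  0.09991766]), array([0.10307743, 0.10140168]), array([ 0.1015709 , -0.10141657])]
```

arm_command --rows '[{"offset": [0.02, -0.002, 0], "roll": 0, "hand": 0.05}, {"offset": [0.045, -0.002, 0], "roll": 0, "hand": 0.05}, {"offset": [0.07, -0.002, 0], "roll": 0, "hand": 0.05}, {"offset": [0.09, -0.002, 0], "roll": 0, "hand": 0.05}, {"offset": [0.098, -0.002, 0.015], "roll": 0, "hand": 0.05}, {"offset": [0.098, -0.002, 0.04], "roll": 0, "hand": 0.05}, {"offset": [0.098, -0.002, 0.062], "roll": 0, "hand": 0.05}, {"offset": [0.098, -0.002, 0.074], "roll": 0, "hand": 0.05}]'

```text
clock: 5.28
tool_pos: [0.4816, 0.0494, 0.0748]
tool_rot: [-3.138, -0.007, 2.803]
ft_force: [-0.7, -0.2, -0.3]
grip_width: 0.0505
```

Run:
```python
from cell import bot
import cv2
from h import *
s=bot.read_state();print(s["tool_pos"],s["ft_force"],rel([.5454,.0397,-.3328],[*s["tool_pos"][:2],0]))
for n in ("side","scene"):
    a=bot.capture(n)["image"]
    if n=="side": a=cv2.resize(a[110:260,180:360],None,fx=4,fy=4)
    if n=="scene": a=cv2.resize(a[125:275,170:370],None,fx=4,fy=4,interpolation=cv2.INTER_CUBIC)
    cv2.imwrite(f"pics/{n}6.png",a)
```

```text
[0.48160761 0.04944968 0.07477188] [-0.67440119 -0.15760053 -0.25699053] [-0.06347731 -0.01162565  0.3328    ]
```

View pics/side6.png

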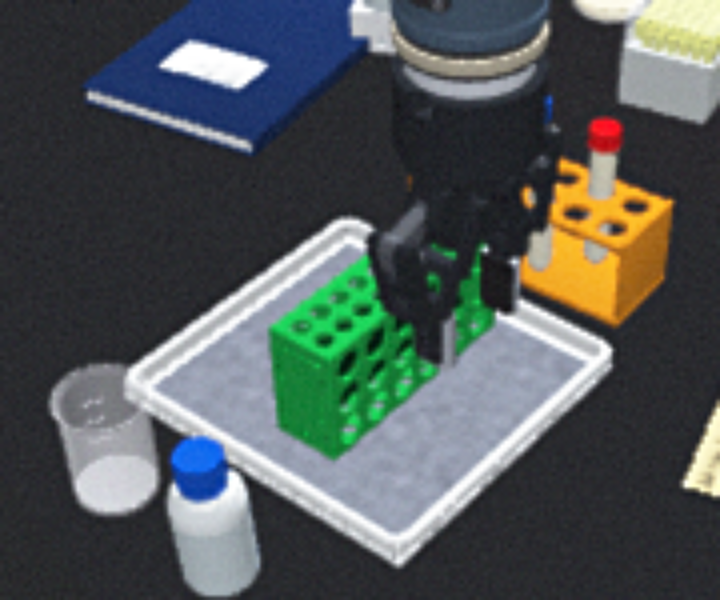

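View pics/scene6.png

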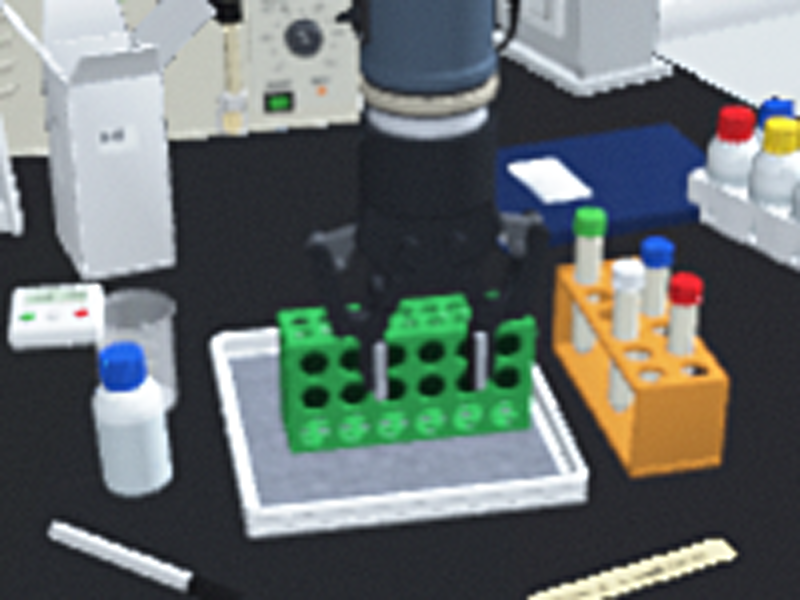

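arm_command --rows '[{"offset": [0, 0, -0.003], "roll": 0, "hand": 0.05}, {"offset": [0, 0, -0.003], "roll": 0, "hand": 0.05}]'

```text
clock: 5.55
tool_pos: [0.4853, 0.0502, 0.0818]
tool_rot: [3.141, 0.0, 2.803]
ft_force: [0.5, 1.1, 0.9]
grip_width: 0.0498
```

arm_command --rows '[{"offset": [-0.005, 0, 0], "roll": 0, "hand": 0.05}, {"offset": [-0.01, 0, 0], "roll": 0, "hand": 0.05}, {"offset": [-0.013, 0, 0], "roll": 0, "hand": 0.05}, {"offset": [-0.016, 0, 0], "roll": 0, "hand": 0.05}, {"offset": [-0.018, 0, 0], "roll": 0, "hand": 0.05}, {"offset": [-0.02, 0, 0], "roll": 0, "hand": 0.05}, {"offset": [-0.023, 0, 0], "roll": 0, "hand": 0.05}, {"offset": [-0.026, 0, 0], "roll": 0, "hand": 0.05}]'

```text
clock: 6.22
tool_pos: [0.5093, 0.0414, 0.0812]
tool_rot: [-3.141, -0.001, 2.803]
ft_force: [-1.6, -0.3, 1.8]
grip_width: 0.0498
```

Run:
```python
from cell import bot
import cv2
from h import *
s=bot.read_state();print(s["tool_pos"],s["ft_force"],rel([.5454,.0397,-.3328],[*s["tool_pos"][:2],0]))
a=bot.capture("side")["image"]
cv2.imwrite("pics/side7.png",cv2.resize(a[110:260,180:360],None,fx=4,fy=4))
```

```text
[0.50927488 0.04136046 0.08123568] [-1.63642605 -0.34050331  1.78017435] [-0.03468543 -0.01023239  0.3328    ]
```

View pics/side7.png

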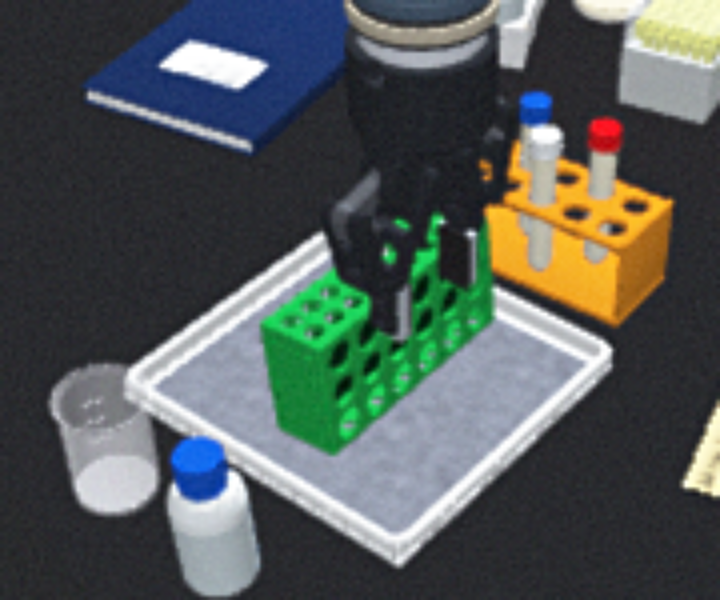

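arm_command --rows '[{"offset": [-0.003, 0, 0], "roll": 0, "hand": 0.05}, {"offset": [-0.006, 0, 0], "roll": 0, "hand": 0.05}, {"offset": [-0.009, 0, 0], "roll": 0, "hand": 0.05}, {"offset": [-0.012, 0, 0], "roll": 0, "hand": 0.05}, {"offset": [-0.014, 0, 0], "roll": 0, "hand": 0.05}, {"offset": [-0.016, 0, 0], "roll": 0, "hand": 0.05}]'

```text
clock: 6.77
tool_pos: [0.5251, 0.0359, 0.0814]
tool_rot: [3.141, 0.0, 2.803]
ft_force: [-0.3, 0.1, 0.7]
grip_width: 0.0501
```

Run:
```python
from cell import bot
import cv2
from h import *
s=bot.read_state();print(s["tool_pos"],s["ft_force"],rel([.5454,.0397,-.3328],[*s["tool_pos"][:2],0]))
a=bot.capture("side")["image"]
cv2.imwrite("pics/side8.png",cv2.resize(a[110:260,180:360],None,fx=4,fy=4))
```

```text
[0.52514341 0.03590745 0.08136671] [-0.29616316  0.1218991   0.71913432] [-0.01790614 -0.0102021   0.3328    ]
```

View pics/side8.png

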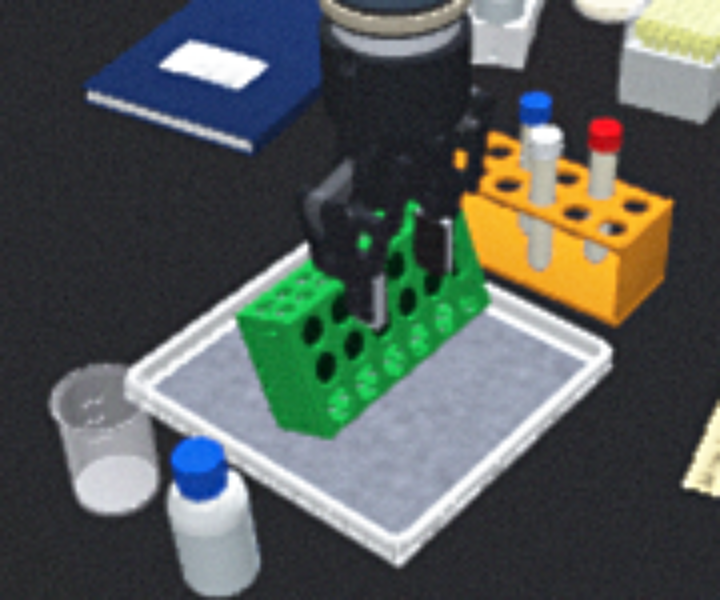

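Leaning about 25°, pivoting cleanly about its far lower edge. I'll continue past the balance point.

arm_command --rows '[{"offset": [-0.003, 0, 0], "roll": 0, "hand": 0.05}, {"offset": [-0.006, 0, 0], "roll": 0, "hand": 0.05}, {"offset": [-0.009, 0, 0], "roll": 0, "hand": 0.05}, {"offset": [-0.012, 0, 0], "roll": 0, "hand": 0.05}, {"offset": [-0.014, 0, 0], "roll": 0, "hand": 0.05}, {"offset": [-0.014, 0, -0.002], "roll": 0, "hand": 0.05}, {"offset": [-0.014, 0, -0.004], "roll": 0, "hand": 0.05}]'

```text
clock: 7.4
tool_pos: [0.5379, 0.0313, 0.0853]
tool_rot: [-3.142, -0.0, 2.803]
ft_force: [0.4, 0.1, -0.1]
grip_width: 0.0502
```

Run:
```python
from cell import bot
import cv2
from h import *
s=bot.read_state();print(s["tool_pos"],s["ft_force"],rel([.5454,.0397,-.3328],[*s["tool_pos"][:2],0]))
a=bot.capture("side")["image"]
cv2.imwrite("pics/side9.png",cv2.resize(a[110:260,180:360],None,fx=4,fy=4))
```

```text
[0.53786539 0.03131538 0.0853225 ] [ 0.35633493  0.07341157 -0.06268379] [-0.00438202 -0.01038606  0.3328    ]
```

View pics/side9.png

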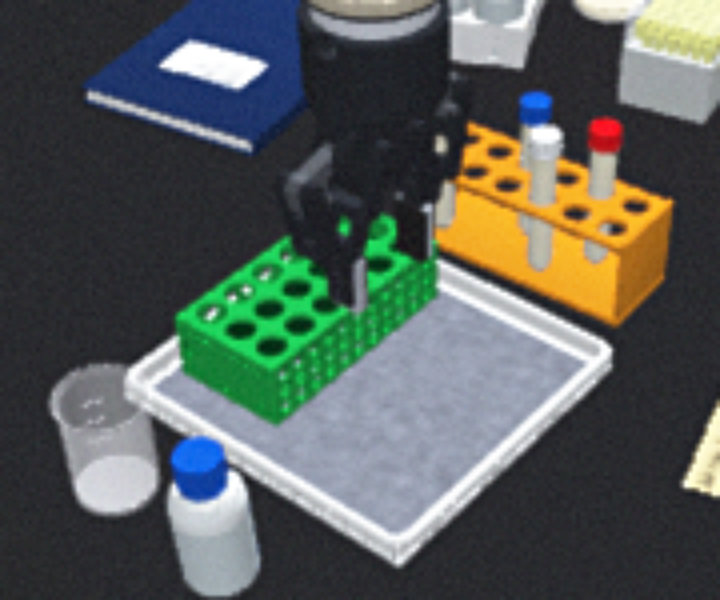

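It has fallen with the large holes on top. I'll lift the hand clear and check.

arm_command --rows '[{"offset": [0, 0, -0.02], "roll": 0, "hand": 0.05}, {"offset": [0, 0, -0.045], "roll": 0, "hand": 0.05}, {"offset": [0, 0, -0.07], "roll": 0, "hand": 0.05}, {"offset": [0, 0, -0.1], "roll": 0, "hand": 0.05}, {"offset": [0, 0, -0.13], "roll": 0, "hand": 0.05}, {"offset": [0, 0, -0.15], "roll": 0, "hand": 0.05}, {"offset": [0, 0, -0.15], "roll": 0, "hand": 0.05}, {"offset": [0, 0, -0.15], "roll": 0, "hand": 0.05}]'

```text
clock: 8.12
tool_pos: [0.5382, 0.0315, 0.2366]
tool_rot: [3.141, 0.003, 2.803]
ft_force: [0.4, -0.5, 0.4]
grip_width: 0.0503
```

Run:
```python
from cell import bot
import cv2
s=bot.read_state();print(s["tool_pos"],s["ft_force"])
for n in ("side","wrist"):
    a=bot.capture(n)["image"]
    if n=="side": a=cv2.resize(a[110:290,180:360],None,fx=3.3,fy=3.3)
    cv2.imwrite(f"pics/{n}10.png",a)
```

```text
[0.53823836 0.03150464 0.23658289] [ 0.42746515 -0.51652725  0.36822989]
```

View pics/side10.png

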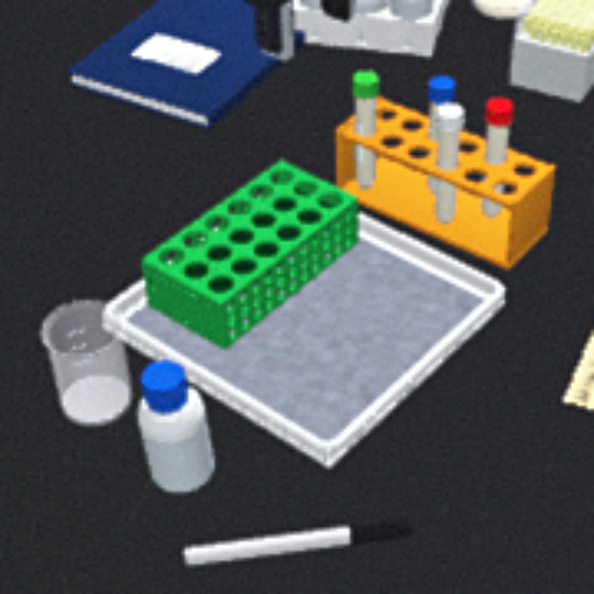

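View pics/wrist10.png

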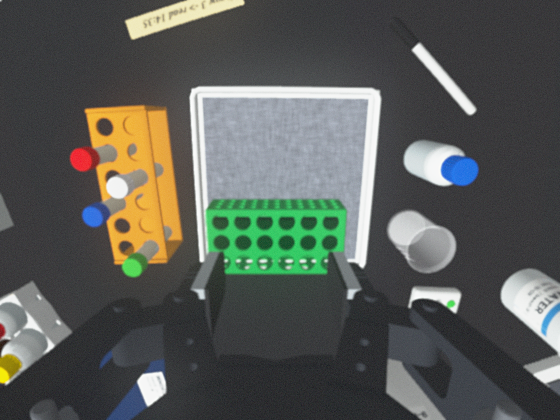

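Run:
```python
from cell import bot
from h import *
st=bot.read_state(); W=cam(bot.capture("wrist"),st); S=cam(bot.capture("side"))
t=np.array([.5454,.0397,-.3328]);x,y,h,b=.038,.075,.048,.004
sd=lambda a:np.array(a)/3.3+[180,110]
o1=(W,[(-x,-y,h),(-x,y,h),(x,y,h),(x,-y,h)],np.array([(207,210),(345,209),(345,273),(207,273)]))
# side: top -x+y, top -x-y, top +x+y, top +x-y, bottom -x+y, bottom -x-y
o2=(S,[(-x,y,h),(-x,-y,h),(x,y,h),(x,-y,h),(-x,y,b),(-x,-y,b)],sd([(230,303),(358,196),(143,261),(282,159),(228,347),(357,240)]))
for o in ([o1],[o2],[o1,o2]):
    r,e=fit(o,[.58,.03,-.33]);print(rel(t,r),e.round(1).tolist())
# free 3D pose
def f(p):
    out=[]
    for C,a,uv in (o1,o2):
        a=np.array(a)-[0,0,b]
        out.append((proj(R.from_euler('xyz',p[3:]).apply(a)+p[:3],C)-uv).ravel())
    return np.concatenate(out)
q=least_squares(f,[.59,.03,.004,0,0,-.33]);print(q.x.round(4),q.fun.reshape(-1,2).round(1).tolist())
a=bot.capture("scene")["image"]; cv2.imwrite("pics/scene11.png",cv2.resize(a[165:285,170:370],None,fx=4,fy=4,interpolation=cv2.INTER_CUBIC))
```

```text
[ 0.05393189 -0.00898616 -0.0015431 ] [[-2.9, -0.9], [2.5, -0.6], [-1.8, 0.7], [1.9, 1.2]]
[ 0.05550942 -0.01244421  0.01891282] [[-1.4, 0.2], [0.5, -0.7], [-0.1, -0.3], [-0.7, -0.4], [0.6, 1.2], [0.8, -0.0]]
[ 0.05418847 -0.01064686  0.00526092] [[-4.7, -0.2], [0.7, -0.8], [-3.0, 0.5], [0.8, 1.9], [-2.0, 0.8], [0.7, 0.1], [-0.4, 0.0], [-0.4, 0.1], [-0.0, 1.8], [1.0, 0.8]]
[ 0.5931  0.0139  0.0051  0.0225 -0.0022 -0.3222] [[-3.9, -0.7], [1.9, -1.1], [-1.5, 0.8], [1.8, 1.4], [-2.0, 0.3], [0.6, 0.5], [-0.5, -0.5], [-0.5, 0.6], [-0.3, 1.5], [0.7, 1.4]]
```

View pics/scene11.png

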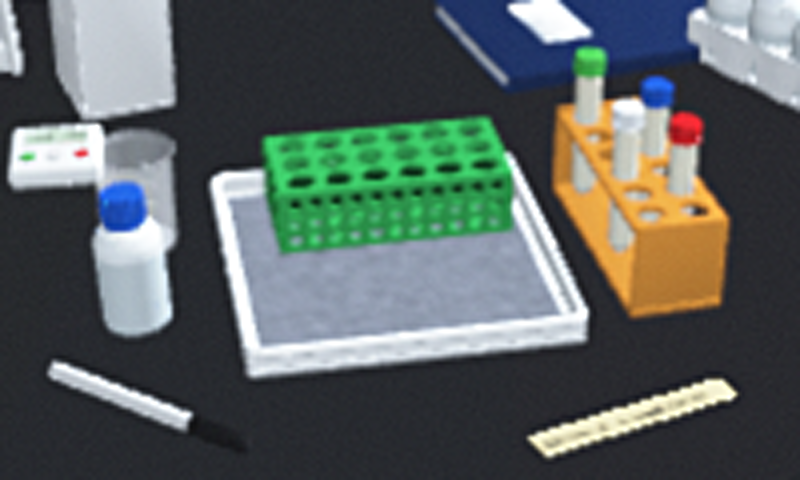

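```bash
python3 -c "
from cell import bot
print(bot.hand_in())"
```

```text
the job is handed in; nothing more can be done
None
```

The rack now lies in the tray with its largest holes on top, and I have handed the job in; `bot.hand_in()` gives no verdict.

**Moves:**
- I slid the rack, still standing, with two low fingertips towards the tray's -x wall. Its centre went from about +17 mm to about -10 mm in tray x (limit +1 mm), and its angle to the tray went from 0.10 to about 0.01 rad.
- I then pushed about 10 mm below its top on the large-hole side. It tipped about its far lower edge and fell over. It was never pinched or lifted.

**Last checks, before handing in:**
- **Lying flat:** the fitted position along tray x puts the rack's +x edge about 92–94 mm from the tray centre, with the wall at 100 mm. The fit showed a tilt of 0.02 rad (limit about 0.06) and a height error of 1 mm.
- **Bystanders:** by eye, the wooden rack, beaker, bottle and marker look unmoved and upright in the pictures. I did not measure their positions.
- **Hand:** it is clear, about 0.24 m up, and touches nothing.

**Disagreements:**
- The wrist and side/scene cameras differ by up to 4 mm in position and up to 0.04 rad in the rack's angle.
- At the end of the slide the wrist force read about 7 N upward. The gripper body was probably brushing the rack's top edge. The rack stayed upright, and the force was well within the limits.

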